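# Slide the pot carriage to its next detent under the shelf riser

## Robot

A 7-joint arm with a two-finger parallel gripper is mounted at the origin on the work surface. World frame = base frame: x ahead of the robot, y to its left, z up, the work surface at z = 0. Lengths are in m, angles in rad, forces in N, time in s.
With the tool pointing down it reaches from about 0.425 to 0.875 m from the base axis. Payload 9.9 kg.
Tool frame: the origin (TCP) lies on the centre line of the jaws, within the pads' length; the fingertips stand 14 mm ahead of it and the grasp point (between the pads) lies 5 mm behind it; z points along the fingers, y is the line along which they close (so a half turn about z gives the same grasp; the last joint's range is limited). The gripper opens to 85 mm and grips with 20 to 120 N. Pads are 22 mm wide; open, the fingers measure 114 mm over their backs; the gripper's body (76 mm by 85 mm) begins 54 mm behind the grasp point. The pads swing forward as they close: fully open they stand 13 mm farther back than shut.
Start: joints at [1.131, 0.576, 0.025, 1.437, -0.015, 1.129, -0.057], TCP at [0.235, -0.633, 0.245] pointing down, gripper open.
Joint ranges: [-2.76, 2.76], [-0.34, 2.15], [-1.52, 1.57], [0.19, 2.46], [-1.09, 4.23], [0.17, 1.99], [-2.82, 2.82]. Speed limits (rad/s): [2.22, 2.22, 3.01, 3.01, 3.14, 3.14, 3.14].

## Interface

Orientations are given as a unit quaternion [x, y, z, w].
In Python, from rig import ctrl gives the robot as it stands. The module is installed in compiled form; this text tells all that it offers.
- The arm moves only by the tool send_rows, never from a script. Its argument "increments" is a list of rows, each a list of 7 numbers: the turn, a rotation vector about the tool's x, y, z in rad, then the shift along the tool's x, y, z in cm, then the closure, from -1 (fully open) to 1 (shut). A call has 1 to 20 rows; each row shifts and turns the commanded pose from where the row before left it, along the tool's axes as they then stand; what a row does not reach is not made up. A row lasts 1/8 s, in which the tool goes at most 62.5 mm and 10.7 degrees, less where a joint would pass 70% of its speed; a pose out of reach is approached as far as the arm can. A call with a gripper value outside its range is refused whole. The fingers move at their own pace and stop on an object; "squeeze" is the grip in N (left out, the last holds). Time passes only in rows, so rows that do not move let the fingers close. It gives the time, the measured TCP pose, the force, the opening and the grip force at its end, in the units of the state.
- ctrl.get_obs(): the state, without advancing time (a new reading comes with each control period).
- ctrl.read_camera(name): name is "side" or "top" or "wrist"; returns a dict with "image" (480x640x3 uint8, red, green, blue), "depth" (480x640 float32, m along the optical axis (not along the pixel's ray), 0 where there is no reading), "camera_matrix" (3x3 intrinsics, pixels), "rvec" (rotation vector, rad) and "tvec" (3), from world to camera coordinates, as OpenCV has them. Camera axes: x right, y down, z forward; pixel columns grow to the right and rows downward; lengths in m; the calibration is good to about 2 mm. A picture is of the moment at which its call begins.
- ctrl.hand_in(): hands the job in; it is judged then, once.
The state is a dict: "time_s": time; "joints": joint angles; "qd": joint speeds; "tau": joint torques, N m; "tool_pos": TCP position; "eef_rot": TCP orientation; "wrist_force": force on the tool from outside, world axes, zero at the start; "ft_torque": the same for the moment, N m; "width": finger opening in m; "grip_force": force on a finger pad.
Only numpy, scipy, OpenCV 4.12 (cv2) and the standard library are available. Lean on these libraries where they do the work, as an engineer would, in place of code of your own. Each camera call takes 0.05 s, during which the arm holds its last target. There are 200 camera calls.

## Task

Push the grey pot carriage along its rail under the white riser, towards the robot's left, until it drops into the next station detent, and leave it seated there with both lidded pots standing on it. Do not push it past that station, and leave the tea caddy and the tongs where they are.

Things in the scene. Friction and masses are not known exactly. Their poses are not given: they have to be found in the camera images.
- shelf_unit: Fixed walnut-effect shelf board, 260 deep x 860 long, top at z 52 mm, on feet, with a clamp-on riser and a rail; may stand turned. Origin: on the worktop under the middle of the rail; x away from the robot across the shelf, y along the rail to the robot's left, z up. Two aluminium rail guide walls along y, x +-57 mm inside, +-62 outside, tops at z 84 mm, stops at y +-246 mm.
- deck_edge (a point): Middle of the front lower edge of the white riser deck, at (-78, 0, 218) mm in the shelf frame. The deck is of slats, spans x -78 to +92, y +-270 mm, has a 12 mm high rim, and carries four fixed round tins (91 mm diameter, tops at z 302 mm); its legs stand at y +-262 mm.
- station_band (a point): Centre of a green band 40 mm long (y) on the shelf's front margin, at (-105, 60, 52) mm in the shelf frame. The tab is somewhere beside this band when the carriage is seated in the next station: the true spot is hidden in the rail, within 20 mm either way of the band's centre, and must be felt. 30 mm past the band's left end the carriage has overshot.
- carriage: Loose grey tray 110 x 210 x 42 mm on slippery feet between the guides, 0.75 to 1 kg with pots. Origin: centre, at the bottom of the feet; axes as the shelf's. Starts on the rail's flat (z 63 mm in the shelf frame), slides with 1 to 3 N. At a station it drops 5 mm to z 58; the dips' 32 degree ramps draw it in from 6 mm either side, and 5 to 12 N would push it on over the far ramp.
- push_tab (a point): Centre of the red upright push tab on the carriage's front: 14 (x) x 36 (y) x 52 mm (z), at (-85, 0, 54) mm in the carriage frame, free on both sides in y. The deck edge overhangs it (tab front only 14 mm before the edge), so a vertical gripper does not fit: lean the tool about 35 degrees, fingers pointing away from the robot and down.
- pot_a: White ceramic pot with wooden lid and knob, one piece, 86 mm diameter, 100 mm high, standing loose in the right half of the carriage; origin centre of its underside, z up.
- pot_b: The same kind of pot in the left half of the carriage.
- tea_caddy: Green plastic tea caddy with white lid, 79 x 79 x 114 mm, standing on the right end of the shelf; origin centre of its underside. Leave alone.
- tongs: Steel tongs with black tips, 230 x 60 x 20 mm, lying on the left end of the shelf; origin at the middle, underside. Leave alone.
Mind the look-alikes: they are no part of the job. What is shaped like the pot_b but black or red is not meant.

How it is judged:
By the outcome, as a careful person would: the job done as asked, in the order asked, and still so for the second after the job is handed in, with the robot touching nothing.
It also fails if it takes over 48 s, if anything falls off the work surface, if the arm or the gripper's body presses on something with over 40 N, if the wrist force passes 120 N, or if a joint passes its speed limit or range.

## Working session

There is one attempt and no reset: what is moved stays moved. The work goes in short steps, Python scripts to look and compute and a tool call to move; the robot and the scene stay as the last step left them, time stands still between calls to the robot, and variables do not carry over. Pictures are saved under pics/ and viewed, at most 10 in all, crops included, and the job is handed in when it is done.

Besides the shell and the picture viewer there is one more tool, called after "Request:" as a command line: name --pt "numbers of a row" for each row, then --argument value for the rest. send_rows: Moves the arm, as the interface text tells. Its arguments: {"type":"object","properties":{"increments":{"type":"array"},"squeeze":{"type":"number"}},"required":["increments"]}

```bash
mkdir -p pics; cat > h.py <<'E'
import numpy as np, cv2
from scipy.spatial.transform import Rotation as R
from rig import ctrl
def cam(n):
    c=ctrl.read_camera(n); c['R']=cv2.Rodrigues(np.array(c['rvec'],float))[0]; c['t']=np.array(c['tvec'],float).ravel(); return c
def cloud(c):
    K=c['camera_matrix']; v,u=np.mgrid[:480,:640]; d=c['depth']
    p=np.stack([(u-K[0,2])/K[0,0]*d,(v-K[1,2])/K[1,1]*d,d],-1)
    return (p-c['t'])@c['R']
def ray(c,u,v,z):
    K=c['camera_matrix']; o=-c['R'].T@c['t']; d=c['R'].T@np.array([(u-K[0,2])/K[0,0],(v-K[1,2])/K[1,1],1]); return o+d*(z-o[2])/d[2]
E
python3 - <<'E'
from h import *
o=ctrl.get_obs(); print(o)
for n in ['side','top']:
    c=cam(n); cv2.imwrite(f'pics/{n}0.png',c['image'][:,:,::-1]); np.savez(f'{n}0.npz',**c); print(n,-c['R'].T@c['t'],c['R'][2])
E
```

```text
{'time_s': 0.0, 'joints': array([ 1.13120436,  0.57651599,  0.02486242,  1.4379292 , -0.01497381,
        1.12897601, -0.05649009]), 'qd': array([ 0.00054086, -0.00105323, -0.00038459,  0.00085734,  0.00028107,
       -0.00082655, -0.000763  ]), 'tau': array([-3.56150995e-04, -7.65765238e+01,  2.25008056e+00, -2.85971832e+01,
        1.53200497e-02,  1.25832841e-02,  5.69424435e-05]), 'tool_pos': array([ 0.23496275, -0.63232473,  0.24444641]), 'eef_rot': array([ 9.84214362e-01,  1.76978569e-01, -2.03710047e-04, -7.96298052e-04]), 'wrist_force': array([ 1.06161335, -0.13126961,  0.57272448]), 'ft_torque': array([ 0.0097835 , -0.0100626 , -0.03510972]), 'grip_force': 0.0, 'width': 0.08513565571636227}
side [ 0.34129605 -0.21175443  1.25412403] [ 0.22808897  0.20217355 -0.95241865]
top [0.47847814 0.0158281  1.46573334] [ 0.09059163  0.00456212 -0.99587768]
```

View pics/side0.png

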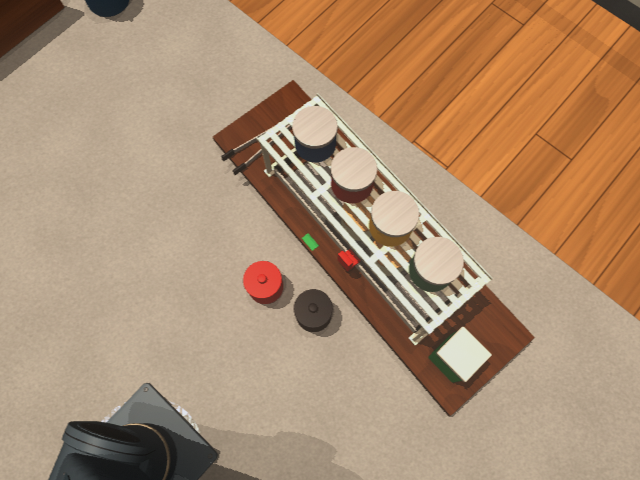

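View pics/top0.png

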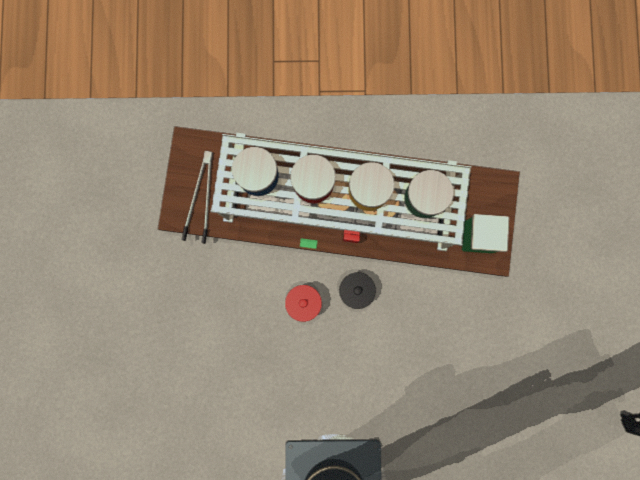

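The top view shows the tab (red, 352,237) under the deck edge, and the band (green, 308,244). The red pot (303,302) and black pot (357,290) stand in front of the shelf. They are look-alikes and obstacles, so I won't touch them. The tab is the only red block at the shelf front.

```bash
cat > m.py <<'E'
from h import *
def blob(c,kind,roi=None):
    h=cv2.cvtColor(np.ascontiguousarray(c['image']),cv2.COLOR_RGB2HSV); H,S,V=[h[:,:,i].astype(int) for i in range(3)]
    m=((H<8)|(H>172))&(S>180)&(V>90) if kind=='red' else (H>48)&(H<75)&(S>120)&(V>90)
    n,l,st,ce=cv2.connectedComponentsWithStats(m.astype(np.uint8))
    return [(l==i,st[i],ce[i]) for i in range(1,n) if st[i,4]>25]
E
python3 - <<'E'
from m import *
for n in ['side','top']:
    c=dict(np.load(f'{n}0.npz')); P=cloud(c)
    for k in ['red','green']:
        for m,s,ce in blob(c,k):
            q=P[m]; q=q[np.isfinite(q).all(1)]
            print(n,k,s,ce.round(1),'cloud med',np.median(q,0).round(4),'zmax',np.percentile(q[:,2],95).round(4),'ray52',ray(c,*ce,.052).round(4),'ray143',ray(c,*ce,.143).round(4))
    # shelf board: wood pixels at z~52
    h=cv2.cvtColor(np.ascontiguousarray(c['image']),cv2.COLOR_RGB2HSV)
    m=(abs(P[:,:,2]-.052)<.012)&(h[:,:,2]<140); m=cv2.morphologyEx(m.astype(np.uint8),cv2.MORPH_OPEN,np.ones((3,3)))
    nn,l,st,_=cv2.connectedComponentsWithStats(m); 
    big=np.isin(l,[i for i in range(1,nn) if st[i,4]>300])
    v,u=np.nonzero(big); pts=np.array([ray(c,a,b,.052)[:2] for a,b in zip(u,v)]).astype(np.float32)
    r=cv2.minAreaRect(pts*1000); print('shelf',r)
    # front rim of deck cloud z ~.218-.24
    hh=(abs(P[:,:,2]-.224)<.02); v,u=np.nonzero(hh); print('deck',cv2.minAreaRect((P[hh][:,:2]*1000).astype(np.float32)))
    # lookalike pots: height
    q=P[(P[:,:,0]>.3)&(P[:,:,0]<.62)&(P[:,:,2]>.02)&(P[:,:,2]<.16)&(P[:,:,1]>-.15)&(P[:,:,1]<.3)]
    print('pots',q.min(0).round(3),q.max(0).round(3))
# wider: enlarged crop of tab
a=np.load('top0.npz')['image'][195:275,270:400,::-1];b=np.load('side0.npz')['image'][210:290,290:420,::-1]
cv2.imwrite('pics/crop1.png',cv2.resize(np.vstack([a,b]),None,fx=3.7,fy=3.7,interpolation=cv2.INTER_CUBIC))
E
```

```text
side red [338 250  20  16 184] [347.8 257.7] cloud med [ 0.6024 -0.0513  0.1389] zmax 0.1444 ray52 [ 0.6224 -0.0405  0.052 ] ray143 [ 0.6011 -0.0534  0.143 ]
side red [ 244  261   38   37 1016] [262.8 278.8] cloud med [0.4507 0.0623 0.0875] zmax 0.0964 ray52 [0.4542 0.0711 0.052 ] ray143 [0.4456 0.0497 0.143 ]
side green [302 234  17  16 135] [309.8 241.5] cloud med [0.5923 0.0518 0.0519] zmax 0.056 ray52 [0.5922 0.0514 0.052 ] ray143 [0.5732 0.0315 0.143 ]
shelf ((682.392333984375, 301.3932189941406), (406.4098205566406, 1537.419921875), 2.0577962398529053)
deck ((404.6105651855469, 19.374725341796875), (541.4199829101562, 757.8997192382812), 81.84107971191406)
pots [ 0.406 -0.15   0.02 ] [0.62  0.3   0.146]
top red [344 233  16   6  43] [352.4 235.2] cloud med [ 0.5999 -0.0492  0.1402] zmax 0.1462 ray52 [ 0.6074 -0.0521  0.052 ] ray143 [ 0.5991 -0.0477  0.143 ]
top green [301 239  15   9  98] [308.4 243.2] cloud med [0.5895 0.0548 0.0518] zmax 0.0573 ray52 [0.5891 0.0551 0.052 ] ray143 [0.582  0.0526 0.143 ]
shelf ((694.1652221679688, -19.366424560546875), (858.2999877929688, 260.12554931640625), 81.71168518066406)
deck ((436.6355285644531, 18.474822998046875), (541.4118041992188, 688.8983764648438), 81.6710433959961)
pots [ 0.406 -0.15   0.022] [0.62  0.299 0.15 ]
```

View pics/crop1.png

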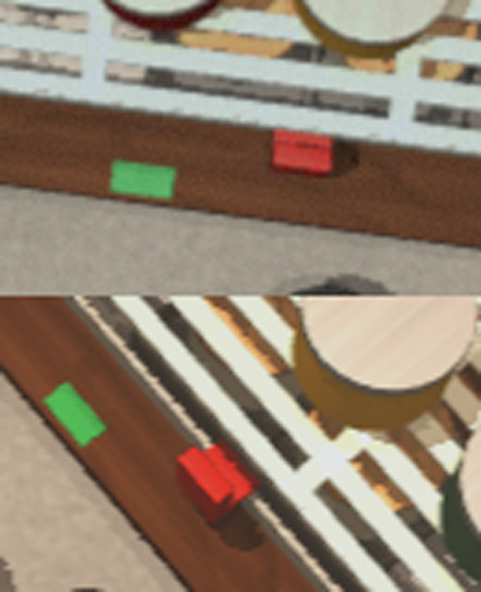

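The crop shows the tab standing free just in front of the deck edge, with the band to its left. I'll close the fingers, lean the tool, and push with the sides of the fingers on the tab's right face. First move: yaw about -61° about tool z, then lean by -35° about tool x, rising as it turns.

Request:
send_rows --pt "0 0 -0.178 0 0 -1 1" --pt "0 0 -0.178 0 0 -1 1" --pt "0 0 -0.178 0 0 -1 1" --pt "0 0 -0.178 0 0 -1 1" --pt "0 0 -0.178 0 0 -1 1" --pt "0 0 -0.178 0 0 -1 1" --pt "-0.153 0 0 0 0 0 1" --pt "-0.153 0 0 0 0 0 1" --pt "-0.153 0 0 0 0 0 1" --pt "-0.152 0 0 0 0 0 1" --squeeze 20

```text
time_s: 1.35
tool_pos: [0.2347, -0.6328, 0.3056]
eef_rot: [0.722, 0.622, 0.197, 0.23]
wrist_force: [-0.6, 1.2, -0.7]
width: -0.0002
grip_force: 0.0
```

```bash
cat >> m.py <<'E'
X=np.array([.990,-.144,0]);Y=np.array([.144,.990,0]);O=np.array([.690,-.0205,0])
S=np.stack([X,Y,[0,0,1]])
def sh(p): return (np.asarray(p)-O)@S.T
E
python3 - <<'E'
from m import *
o=ctrl.get_obs(); p=o['tool_pos']; r=R.from_quat(o['eef_rot']); M=r.as_matrix()
print(o['time_s'],p,'axes in shelf\n',(S@M).round(3),o['width'],o['wrist_force'],o['joints'].round(2))
tgt=O+S.T@np.array([-.149,-.090,.201]); print('pre shift cm',(M.T@(tgt-p)*100).round(2))
for n in ['side','top']:
    c=dict(np.load(f'{n}0.npz')); P=cloud(c); Q=(P-O)@S.T
    for k in ['red','green']:
        for m,s,ce in blob(c,k):
            if s[4]<300:
                v,u=np.nonzero(m); z=.143 if k=='red' else .052
                print(n,k,'cloud y',np.percentile(Q[m][:,1],[2,50,98]).round(3),'x',np.percentile(Q[m][:,0],[2,50,98]).round(3))
    d=Q[(Q[:,:,2]>.21)&(Q[:,:,2]<.24)&(abs(Q[:,:,1])<.22)&(abs(Q[:,:,0])<.15)]
    print('deck x',np.percentile(d[:,0],[0.5,2,5,98,99.5]).round(3))
E
```

```text
1.35 [ 0.23472041 -0.632843    0.3055964 ] axes in shelf
 [[ 0.004  0.817  0.577]
 [ 1.    -0.002 -0.003]
 [-0.001  0.577 -0.817]] -0.00022923952717464924 [-0.62608979  1.21972259 -0.67209364] [ 1.79  0.51 -0.56  1.62 -0.4   0.86  1.41]
pre shift cm [58.24 11.26 20.67]
side red cloud y [-0.059 -0.042 -0.025] x [-0.094 -0.083 -0.062]
side green cloud y [0.038 0.058 0.076] x [-0.116 -0.107 -0.098]
deck x [-0.081 -0.081 -0.08   0.088  0.089]
top red cloud y [-0.056 -0.042 -0.021] x [-0.091 -0.086 -0.077]
top green cloud y [0.044 0.06  0.078] x [-0.118 -0.111 -0.103]
deck x [-0.083 -0.083 -0.08   0.086  0.087]
```

Request:
send_rows --pt "0 0 0 4.16 0.8 1.46 1" --pt "0 0 0 4.16 0.8 1.46 1" --pt "0 0 0 4.16 0.8 1.46 1" --pt "0 0 0 4.16 0.8 1.46 1" --pt "0 0 0 4.16 0.8 1.46 1" --pt "0 0 0 4.16 0.8 1.46 1" --pt "0 0 0 4.16 0.8 1.46 1" --pt "0 0 0 4.16 0.8 1.46 1" --pt "0 0 0 4.16 0.8 1.46 1" --pt "0 0 0 4.16 0.8 1.46 1" --pt "0 0 0 4.16 0.8 1.46 1" --pt "0 0 0 4.16 0.8 1.46 1" --pt "0 0 0 4.16 0.8 1.46 1" --pt "0 0 0 4.16 0.8 1.46 1" --pt "0 0 0 0 0 0 1"

```text
time_s: 3.22
tool_pos: [0.4808, -0.1842, 0.2373]
eef_rot: [0.723, 0.632, 0.189, 0.206]
wrist_force: [0.7, 0.6, -0.1]
width: 0.0004
grip_force: 0.0
```

```bash
cat > st.py <<'E'
from m import *
O[:]=[.687,-.020,0]
o=ctrl.get_obs(); p=o['tool_pos']; M=R.from_quat(o['eef_rot']).as_matrix()
print('t',round(o['time_s'],2),'tcp shelf mm',(sh(p)*1000).round(1),'F shelf',(S@o['wrist_force']).round(2)); 
def need(*q): print('shift cm',(M.T@(O+S.T@(np.array(q)/1000)-p)*100).round(2))
def tab(n='side'):
    c=cam(n); Q=(cloud(c)-O)@S.T
    for m,s,ce in blob(c,'red'):
        if s[4]<300:
            q=Q[m]; q=q[abs(q[:,0]+.085)<.025]
            if len(q)>15: print(n,s[4],ce.round(1),'tab y',(np.percentile(q[:,1],[3,50,97])*1000).round(1),'z',(np.percentile(q[:,2],[50,90])*1000).round(1), 'y143',(sh(ray(c,*ce,.143))[1]*1000).round(1))
    return c
E
python3 - <<'E'
from st import *
print((S@M).round(3)); need(-92,-90,119.5); c=tab(); tab('top')
cv2.imwrite('pics/s1.png',c['image'][:,:,::-1])
E
```

```text
t 3.23 tcp shelf mm [-180.5 -192.2  237.3] F shelf [ 0.61  0.67 -0.08]
[[-0.014  0.844  0.538]
 [ 1.     0.005  0.018]
 [ 0.013  0.538 -0.843]]
shift cm [ 9.93  1.17 14.87]
side 184 [347.8 257.7] tab y [-58.4 -42.5 -25.4] z [138.7 143.2] y143 -45.5
top 34 [354.1 235.6] tab y [-59.5 -44.1 -29.7] z [142.3 146.2] y143 -43.8
```

View pics/s1.png

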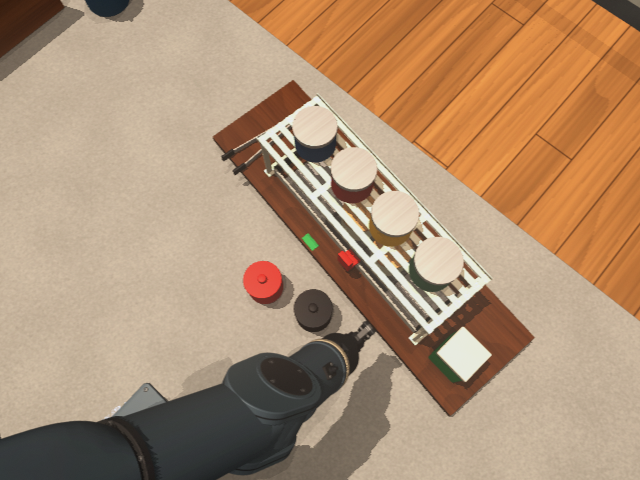

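The side view shows the fingers at (367,328), right of the tab (348,259), with everything else undisturbed. The move came up short because of the speed limit. I'll shift left and restore the lean.

Request:
send_rows --pt "-0.02 0 0 2 0.2 0.7 1" --pt "-0.02 0 0 2 0.2 0.7 1" --pt "0 0 0 2 0.2 0.7 1" --pt "0 0 0 2 0.2 0.7 1" --pt "0 0 0 1.5 0.2 0.7 1" --pt "0 0 0 0 0 0 1"

```text
time_s: 4.08
tool_pos: [0.5226, -0.1025, 0.243]
eef_rot: [0.725, 0.63, 0.19, 0.205]
wrist_force: [-1.0, 0.2, 0.6]
width: -0.0001
grip_force: 0.0
```

```bash
python3 - <<'E'
from st import *
print((S@M).round(3)); need(-92,-88,119.5)
E
```

```text
t 4.08 tcp shelf mm [-150.8 -105.4  243. ] F shelf [-1.    0.05  0.62]
[[-0.009  0.844  0.537]
 [ 1.    -0.002  0.02 ]
 [ 0.018  0.537 -0.844]]
shift cm [ 1.45 -1.68 13.61]
```

```bash
python3 - <<'E'
from st import *
print(o['joints'].round(3), o['qd'].round(3))
E
```

```text
t 4.08 tcp shelf mm [-150.8 -105.4  243. ] F shelf [-1.    0.05  0.62]
[-0.386  0.21   0.601  2.316 -1.086  0.172  1.064] [ 0.036 -0.013 -0.007  0.013  0.001 -0.007  0.017]
```

Request:
send_rows --pt "0 0 0 0.5 -0.5 1.5 1" --pt "0 0 0 0 0 0 1"

```text
time_s: 4.32
tool_pos: [0.5288, -0.0986, 0.2357]
eef_rot: [0.726, 0.63, 0.187, 0.2]
wrist_force: [-1.0, 0.3, 0.3]
width: 0.0004
grip_force: 0.0
```

```bash
python3 - <<'E'
from st import *
print((S@M).round(3)); need(-92,-88,119.5)
print(o['joints'].round(3), o['qd'].round(3))
E
```

```text
t 4.33 tcp shelf mm [-145.3 -100.6  235.7] F shelf [-1.05  0.16  0.28]
[[-0.009  0.851  0.527]
 [ 1.    -0.003  0.021]
 [ 0.019  0.526 -0.85 ]]
shift cm [ 0.98 -1.6  12.7 ]
[-0.367  0.231  0.572  2.305 -1.086  0.172  1.052] [-0.018 -0.011  0.026  0.009  0.002 -0.     0.006]
```

Joints 5 and 6 have hit their lower limits: the forearm is nearly in line with the leaned tool. I'll fit a simple kinematic model from the logged states to choose a lean and entry path that can be reached.

```bash
cat > kin.py <<'E'
from st import *
from scipy.optimize import least_squares
import itertools
J=[[1.13120436,.57651599,.02486242,1.4379292,-.01497381,1.12897601,-.05649009],[1.79,.51,-.56,1.62,-.4,.86,1.41],[-.386,.21,.601,2.316,-1.086,.172,1.064],list(o['joints'])]
Pp=[[.23496,-.63232,.24445],[.2347,-.6328,.3056],[.5226,-.1025,.2430],list(p)]
Qq=[[.984214,.176979,-.0002,-.0008],[.722,.622,.197,.23],[.725,.63,.19,.205],list(o['eef_rot'])]
def fk(j,k,sg):
    r=R.from_euler('z',k[0]+sg[0]*j[0]); P=np.array([0,0,k[2]])
    r=r*R.from_euler('y',j[1]); P=P+r.apply([0,0,k[3]])
    r=r*R.from_euler('z',sg[1]*j[2]); P=P+r.apply([k[6],0,0]); r=r*R.from_euler('y',j[3]); P=P+r.apply([k[7],0,k[4]])
    r=r*R.from_euler('z',sg[2]*j[4])*R.from_euler('y',j[5]); P=P+r.apply([k[8],0,k[5]])
    r=r*R.from_euler('z',sg[3]*j[6]+k[1]); return P,r
def fit():
    best=None
    for sg in itertools.product([1,-1],repeat=4):
        for k1 in (0,1.57,3.14,-1.57):
          for k0 in (0,1.57,3.14,-1.57):
            def f(k):
                e=[]
                for j,a,b in zip(J,Pp,Qq):
                    P,r=fk(j,k,sg); e+=list(P-a)+list(.3*(r.inv()*R.from_quat(b)).as_rotvec())
                return e+list(.002*k[6:])
            s=least_squares(f,[k0,k1,.33,.35,.35,.25,0,0,0],max_nfev=30)
            if best is None or s.cost<best[0]: best=(s.cost,s.x,sg,np.abs(s.fun).max())
    return best
E
python3 - <<'E'
from kin import *
b=fit(); print(b); np.savez('kin.npz',k=b[1],sg=b[2])
E
```

```text
t 4.33 tcp shelf mm [-145.3 -100.6  235.7] F shelf [-1.05  0.16  0.28]
(np.float64(0.00017654827468353571), array([-0.05342328,  1.52500617,  0.38374134,  0.39257011,  0.40400346,
        0.18547515,  0.15532288,  0.02512787,  0.02634427]), (-1, -1, -1, -1), np.float64(0.010145604394557023))
```

```bash
cat > ik.py <<'E'
from kin import *
d=np.load('kin.npz'); k=d['k']; sg=d['sg']
lo=np.array([-2.76,-.34,-1.52,.19,-1.09,.17,-2.82]);hi=np.array([2.76,2.15,1.57,2.46,4.23,1.99,2.82])
def pose(q,lean,half=0):
    a=np.radians(lean); Z=X*np.sin(a)-np.array([0,0,np.cos(a)]); x=Y.copy(); 
    M=np.stack([x,np.cross(Z,x),Z],1); return O+S.T@(np.array(q)/1000), R.from_matrix(M)*R.from_euler('z',half)
def ik(P,r,j0,m=.04):
    def f(j):
        a,b=fk(j,k,sg); return list(a-P)+list(.3*(b.inv()*r).as_rotvec())+list(.0005*(j-j0))
    s=least_squares(f,np.clip(j0,lo+m+.001,hi-m-.001),bounds=(lo+m,hi-m)); return s.x,np.abs(s.fun[:6]).max()*1000
E
python3 - <<'E'
from ik import *
rng=np.random.default_rng(0); j0=o['joints']
for q in [(-149,-88,201),(-92,-88,119.5),(-92,10,119.5)]:
  for half in (0,np.pi/2,-np.pi/2,np.pi):
    for lean in (25,30,35,40):
        P,r=pose(q,lean,half); a,e=ik(P,r,j0); res=[]
        for _ in range(8):
            b,eb=ik(P,r,rng.uniform(lo,hi)); res.append((eb,b))
        e2,b=min([x for x in res if x[0]<3] or [min(res,key=lambda x:x[0])],key=lambda x:abs(x[1]-j0)[:6].max() if x[0]<3 else 99)
        print(q,round(half,1),lean,'local',round(e,1),a.round(2),'| other',round(e2,1),b.round(2))
E
```

```text
t 4.33 tcp shelf mm [-145.3 -100.6  235.7] F shelf [-1.05  0.16  0.28]
(-149, -88, 201) 0 25 local 0.0 [-0.53  0.36  0.71  2.24 -0.95  0.29  0.83] | other 0.0 [-0.01  0.28  0.13  2.22 -0.23  0.21  0.19]
(-149, -88, 201) 0 30 local 9.5 [-0.4   0.32  0.58  2.27 -1.05  0.21  0.97] | other 0.0 [ 0.74  0.35 -0.71  2.32  1.5   0.21 -1.45]
(-149, -88, 201) 0 35 local 29.5 [-0.41  0.3   0.59  2.26 -1.05  0.21  0.97] | other 0.0 [ 1.34  1.04 -1.37  2.36  2.    0.83 -1.45]
(-149, -88, 201) 0 40 local 49.5 [-0.42  0.29  0.6   2.25 -1.05  0.21  0.97] | other 0.0 [ 1.39  1.25 -1.41  2.39  2.2   0.98 -1.44]
(-149, -88, 201) 1.6 25 local 0.0 [-0.62  0.39  0.81  2.25 -1.05  0.32 -0.66] | other 0.0 [-0.62  0.39  0.81  2.25 -1.05  0.32 -0.66]
(-149, -88, 201) 1.6 30 local 9.5 [-0.4   0.32  0.58  2.27 -1.05  0.21 -0.6 ] | other 3.4 [-1.17  1.6   1.53  2.3   4.19  1.3  -0.51]
(-149, -88, 201) 1.6 35 local 29.5 [-0.41  0.3   0.59  2.26 -1.05  0.21 -0.6 ] | other 0.0 [ 0.97  0.46 -0.94  2.38  2.07  0.35  2.78]
(-149, -88, 201) 1.6 40 local 49.5 [-0.42  0.29  0.6   2.25 -1.05  0.21 -0.6 ] | other 0.0 [ 1.1
[... 4730 characters left out ...]
.06  2.13  2.09  0.75 -0.14]
(-92, 10, 119.5) -1.6 40 local 51.3 [-0.73  0.64  0.7   2.01 -1.05  0.21  2.17] | other 0.0 [ 0.67  0.79 -0.82  2.18  2.29  0.62 -0.54]
(-92, 10, 119.5) 3.1 25 local 0.0 [-0.01  0.53 -0.1   2.01  0.66  0.21  2.29] | other 0.0 [-0.63  0.63  0.62  2.03 -1.05  0.27 -2.48]
(-92, 10, 119.5) 3.1 30 local 0.0 [ 0.1   0.55 -0.24  2.11  1.68  0.21  1.3 ] | other 0.0 [ 0.1   0.55 -0.24  2.11  1.67  0.21  1.31]
(-92, 10, 119.5) 3.1 35 local 0.0 [ 0.28  0.59 -0.43  2.16  2.16  0.35  0.9 ] | other 0.0 [ 0.74  0.83 -0.91  2.14  2.06  0.61  1.29]
(-92, 10, 119.5) 3.1 40 local 0.0 [ 0.36  0.64 -0.5   2.19  2.4   0.47  0.72] | other 0.0 [ 0.8   0.92 -0.97  2.17  2.27  0.72  1.19]
```

```bash
cat > sim.py <<'E'
from ik import *
def sim(j,legs,m=.0):
    P,r=fk(j,k,sg)
    for rot,sh_,n in legs:
        w=0;jm=0
        for i in range(n):
            P=P+r.apply(np.array(sh_)/100); r=r*R.from_rotvec(rot); jn,e=ik(P,r,j,.002); jm=max(jm,abs(jn-j).max()); j=jn; w=max(w,e)
        print(rot,n,'err',round(w,1),'step',round(jm,2),j.round(2))
    return j
E
python3 - <<'E'
from sim import *
j=o['joints']; z=[0,0,0]
print(fk(j,k,sg)[0]-p)
for un in (0.04,.06):
  print('A yaw',un); j2=sim(j,[([un,0,0],[0,0,-.5],4),([0,0,-.15],z,21),([un,0,0],z,4)])
for s in (1,-1):
  print('B tilt',s); sim(j,[([.05,0,0],[0,0,-.5],4),([0,.1*s,0],z,5),([-.1,0,0],z,5),([0,-.1*s,0],z,5)])
E
```

```text
t 4.33 tcp shelf mm [-145.3 -100.6  235.7] F shelf [-1.05  0.16  0.28]
[-0.0020131   0.00019068 -0.00024262]
A yaw 0.04
[0.04, 0, 0] 4 err 0.0 step 0.21 [-0.78  0.29  1.    2.22 -0.66  0.43  0.56]
[0, 0, -0.15] 21 err 0.0 step 0.35 [ 0.82  0.22 -0.73  2.22  0.38  0.38  2.82]
[0.04, 0, 0] 4 err 0.0 step 0.28 [ 0.82  0.19 -0.74  2.31  0.74  0.17  2.43]
A yaw 0.06
[0.06, 0, 0] 4 err 0.0 step 0.26 [-0.81  0.34  1.03  2.17 -0.61  0.54  0.49]
[0, 0, -0.15] 21 err 0.0 step 0.42 [ 0.88  0.26 -0.8   2.17  0.39  0.5   2.82]
[0.06, 0, 0] 4 err 0.0 step 0.25 [ 0.81  0.19 -0.73  2.31  0.72  0.17  2.45]
B tilt 1
[0.05, 0, 0] 4 err 0.0 step 0.24 [-0.8   0.32  1.02  2.2  -0.63  0.49  0.52]
[0, 0.1, 0] 5 err 0.0 step 0.23 [-0.17  0.31  0.55  2.16 -1.09  0.85  1.11]
[-0.1, 0, 0] 5 err 26.4 step 0.67 [ 1.6   0.74 -1.24  2.33 -1.09  0.17  1.55]
[0, -0.1, 0] 5 err 52.5 step 1.08 [-0.9   0.22  1.09  2.32 -1.09  0.17  0.75]
B tilt -1
[0.05, 0, 0] 4 err 0.0 step 0.24 [-0.8   0.32  1.02  2.2  -0.63  0.49  0.52]
[0, -0.1, 0] 5 err 0.0 step 0.15 [-1.26  0.81  1.37  2.16 -0.46  0.54  0.05]
[-0.1, 0, 0] 5 err 37.6 step 0.61 [-1.42  0.95  1.46  2.32 -1.09  0.17  0.54]
[0, 0.1, 0] 5 err 56.9 step 1.1 [ 0.21  0.12  0.02  2.32 -1.09  0.17  1.39]
```

Request:
send_rows --pt "0.05 0 0 0 0 -0.8 1" --pt "0.05 0 0 0 0 -0.8 1" --pt "0.05 0 0 0 0 -0.8 1" --pt "0.05 0 0 0 0 -0.8 1" --pt "0 0 -0.12 0 0 0 1" --pt "0 0 -0.12 0 0 0 1" --pt "0 0 -0.12 0 0 0 1" --pt "0 0 -0.12 0 0 0 1" --pt "0 0 -0.12 0 0 0 1" --pt "0 0 -0.12 0 0 0 1" --pt "0 0 -0.12 0 0 0 1" --pt "0 0 -0.12 0 0 0 1" --pt "0 0 -0.12 0 0 0 1" --pt "0 0 -0.12 0 0 0 1"

```text
time_s: 6.08
tool_pos: [0.5138, -0.097, 0.2645]
eef_rot: [0.246, 0.953, 0.03, 0.174]
wrist_force: [-0.1, -1.8, 0.5]
width: 0.0001
grip_force: 0.0
```

```bash
python3 - <<'E'
from st import *
print((S@M).round(3)); print(o['joints'].round(3))
E
```

```text
t 6.08 tcp shelf mm [-160.4 -101.1  264.5] F shelf [ 0.14 -1.75  0.48]
[[-0.879  0.328  0.348]
 [ 0.357  0.934  0.022]
 [-0.318  0.143 -0.937]]
[-0.472  0.22   0.709  2.119 -0.37   0.526  1.555]
```

Request:
send_rows --pt "0 0 -0.14 0 0 0 1" --pt "0 0 -0.14 0 0 0 1" --pt "0 0 -0.14 0 0 0 1" --pt "0 0 -0.14 0 0 0 1" --pt "0 0 -0.14 0 0 0 1" --pt "0 0 -0.14 0 0 0 1" --pt "0 0 -0.14 0 0 0 1" --pt "0 0 -0.14 0 0 0 1" --pt "0 0 -0.14 0 0 0 1" --pt "0 0 -0.14 0 0 0 1" --pt "0 0 -0.14 0 0 0 1" --pt "0 0 -0.14 0 0 0 1" --pt "0 0 -0.14 0 0 0 1" --pt "0 0 -0.14 0 0 0 1"

```text
time_s: 7.82
tool_pos: [0.5129, -0.0968, 0.2624]
eef_rot: [-0.62, 0.765, -0.12, 0.126]
wrist_force: [0.5, -0.5, -0.8]
width: 0.0004
grip_force: 0.0
```

```bash
python3 - <<'E'
from sim import *
print((S@M).round(3)); print(o['joints'].round(3), (fk(o['joints'],k,sg)[0]-p).round(3))
P,r=pose((-149,-88,210),35,np.pi); print('rot',(R.from_matrix(M).inv()*r).as_rotvec().round(3)); need(-160,-95,250)
j=sim(o['joints'],[([.05,0,0],[0,0,0],6)])
E
```

```text
t 7.83 tcp shelf mm [-161.3 -101.1  262.4] F shelf [ 0.56 -0.41 -0.76]
[[-0.057 -0.938  0.342]
 [-0.998  0.068  0.021]
 [-0.043 -0.34  -0.939]]
[ 0.503  0.2   -0.481  2.092  0.209  0.53   2.816] [0.038 0.036 0.017]
rot [ 0.262  0.012 -0.07 ]
shift cm [-0.55  0.36  1.22]
[0.05, 0, 0] 6 err 0.0 step 0.63 [ 0.56  0.15 -0.59  2.29  1.14  0.17  1.85]
```

Request:
send_rows --pt "0.033 0 0 0 0 0 1" --pt "0.033 0 0 0 0 0 1" --pt "0.033 0 0 0 0 0 1" --pt "0.033 0 0 0 0 0 1" --pt "0.033 0 0 0 0 0 1" --pt "0.033 0 0 0 0 0 1" --pt "0.033 0 0 0 0 0 1" --pt "0.033 0 0 0 0 0 1"

```text
time_s: 8.82
tool_pos: [0.5117, -0.0973, 0.261]
eef_rot: [-0.598, 0.746, -0.215, 0.2]
wrist_force: [0.0, -0.2, -0.8]
width: -0.0001
grip_force: 0.0
```

```bash
python3 - <<'E'
from sim import *
print((S@M).round(3)); print(o['joints'].round(3), (fk(o['joints'],k,sg)[0]-p).round(3))
P,r=pose((-149,-88,210),35,np.pi); print('rot',(R.from_matrix(M).inv()*r).as_rotvec().round(3)); need(-149,-90,205)
E
```

```text
t 8.82 tcp shelf mm [-162.4 -101.8  261. ] F shelf [ 0.05 -0.24 -0.8 ]
[[-0.061 -0.826  0.562]
 [-0.998  0.073 -0.001]
 [-0.04  -0.56  -0.827]]
[ 0.541  0.146 -0.535  2.312  0.909  0.175  2.097] [0.019 0.026 0.007]
rot [ 0.015 -0.002 -0.073]
shift cm [-1.02  2.13  5.38]
```

Request:
send_rows --pt "0.005 0 -0.02 0 0.2 0.6 1" --pt "0.005 0 -0.02 -0.1 0.2 0.6 1" --pt "0.005 0 -0.02 -0.1 0.3 0.7 1" --pt "0 0 -0.013 -0.2 0.3 0.7 1" --pt "0 0 0 -0.2 0.3 0.7 1" --pt "0 0 0 -0.2 0.3 0.7 1" --pt "0 0 0 -0.2 0.3 0.7 1" --pt "0 0 0 0 0.2 0.7 1"

```text
time_s: 9.82
tool_pos: [0.5272, -0.0894, 0.2048]
eef_rot: [-0.623, 0.722, -0.228, 0.197]
wrist_force: [-0.2, -0.6, 0.3]
width: 0.0001
grip_force: 0.0
```

```bash
python3 - <<'E'
from sim import *
print((S@M).round(3)); print(o['joints'].round(3))
P,r=pose((-149,-88,210),35,np.pi); print('rot',(R.from_matrix(M).inv()*r).as_rotvec().round(3)); need(-92,-88,119.5)
E
```

```text
t 9.82 tcp shelf mm [-148.2  -91.7  204.8] F shelf [-0.11 -0.62  0.3 ]
[[-0.002 -0.819  0.574]
 [-1.     0.002 -0.001]
 [ 0.    -0.574 -0.819]]
[ 0.585  0.302 -0.688  2.381  1.892  0.301  1.16 ]
rot [-0.    -0.001 -0.002]
shift cm [-0.38  0.31 10.2 ]
```

Request:
send_rows --pt "0 0 0 0 0.1 1.5 1" --pt "0 0 0 0 0.1 1.5 1" --pt "0 0 0 0 0.1 1.5 1" --pt "0 0 0 0 0 1.5 1" --pt "0 0 0 0 0 1.5 1" --pt "0 0 0 0 0 1.5 1" --pt "0 0 0 0 0 1.2 1" --pt "0 0 0 -0.4 0 0 1" --pt "0 0 0 -0.3 0 0 1"

```text
time_s: 10.95
tool_pos: [0.5838, -0.0895, 0.12]
eef_rot: [-0.624, 0.721, -0.228, 0.197]
wrist_force: [0.2, -0.1, -0.8]
width: -0.0001
grip_force: 0.0
```

```bash
python3 - <<'E'
from sim import *
print((S@M).round(3)); print(o['joints'].round(3)); need(-92,-88,119.5)
c=tab(); tab('top')
cv2.imwrite('pics/s2.png',cv2.resize(c['image'][180:330,270:450,::-1],None,fx=3.5,fy=3.5))
E
```

```text
t 10.95 tcp shelf mm [-92.2 -83.6 120. ] F shelf [ 0.2  -0.09 -0.85]
[[-0.001 -0.819  0.574]
 [-1.     0.    -0.   ]
 [ 0.    -0.574 -0.819]]
[ 0.573  0.59  -0.778  2.348  2.127  0.565  0.972]
shift cm [0.44 0.02 0.04]
side 171 [347.3 257.3] tab y [-58.6 -41.2 -25. ] z [140.7 144.7] y143 -44.0
top 39 [353.2 235.4] tab y [-59.2 -41.6 -23.8] z [143.  145.2] y143 -41.7
```

View pics/s2.png

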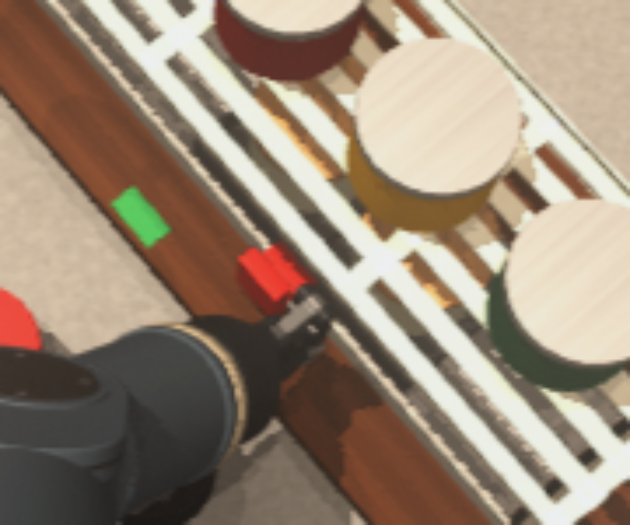

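The fingers sit just right of the tab, clear of the deck. Starting the push.

Request:
send_rows --pt "0 0 0 -0.4 0 0 1" --pt "0 0 0 -0.3 0 0 1" --pt "0 0 0 -0.3 0 0 1" --pt "0 0 0 -0.3 0 0 1" --pt "0 0 0 -0.3 0 0 1" --pt "0 0 0 -0.3 0 0 1" --pt "0 0 0 -0.3 0 0 1" --pt "0 0 0 -0.3 0 0 1" --pt "0 0 0 -0.3 0 0 1" --pt "0 0 0 -0.3 0 0 1"

```text
time_s: 12.3
tool_pos: [0.5879, -0.0605, 0.1195]
eef_rot: [-0.623, 0.722, -0.228, 0.196]
wrist_force: [-3.9, -6.0, 3.8]
width: -0.0002
grip_force: 2.9
```

```bash
python3 - <<'E'
from sim import *
tab(); tab('top')
E
```

```text
t 12.3 tcp shelf mm [-92.3 -54.4 119.5] F shelf [-3.   -6.47  3.82]
side 90 [340.3 250.6] tab y [-36.4 -20.2 -10.8] z [141.5 144.6] y143 -23.1
top 36 [347.1 234.6] tab y [-39.9 -29.9  -9.5] z [140.8 145.3] y143 -27.8
```

Request:
send_rows --pt "0 0 0 0 0 -0.3 1" --pt "0 0 0 -0.3 0 0 1" --pt "0 0 0 -0.3 0 0 1" --pt "0 0 0 -0.3 0 0 1" --pt "0 0 0 -0.3 0 0 1" --pt "0 0 0 -0.3 0 0 1" --pt "0 0 0 -0.3 0 0 1"

```text
time_s: 13.28
tool_pos: [0.5892, -0.0408, 0.122]
eef_rot: [-0.624, 0.721, -0.228, 0.197]
wrist_force: [-2.7, -5.4, -0.3]
width: 0.0002
grip_force: 2.3
```

```bash
python3 - <<'E'
from sim import *
print('Ftool',(M.T@o['wrist_force']).round(2)); tab()
E
```

```text
t 13.28 tcp shelf mm [-93.8 -34.6 122. ] F shelf [-1.9  -5.74 -0.28]
Ftool [ 5.73  1.72 -0.86]
side 76 [334.  243.4] tab y [-13.2   0.7   9.2] z [141.  143.8] y143 -2.1
```

Request:
send_rows --pt "0 0 0 -0.3 0 0 1" --pt "0 0 0 -0.3 0 0 1" --pt "0 0 0 -0.3 0 0 1" --pt "0 0 0 -0.3 0 0 1" --pt "0 0 0 -0.3 0 0 1" --pt "0 0 0 -0.3 0 0 1" --pt "0 0 0 -0.3 0 0 1" --pt "0 0 0 -0.3 0 0 1" --pt "0 0 0 -0.3 0 0 1" --pt "0 0 0 -0.3 0 0 1"

```text
time_s: 14.58
tool_pos: [0.5935, -0.0114, 0.122]
eef_rot: [-0.624, 0.721, -0.228, 0.196]
wrist_force: [-3.1, -4.0, 0.9]
width: 0.0003
grip_force: 2.4
```

```bash
python3 - <<'E'
from sim import *
print('Ftool',(M.T@o['wrist_force']).round(2)); tab(); tab('top')
E
```

```text
t 14.57 tcp shelf mm [-93.8  -4.9 122. ] F shelf [-2.51 -4.37  0.94]
Ftool [ 4.37  1.52 -2.2 ]
side 62 [324.7 233.4] tab y [ 5.1 30.5 40.7] z [141.1 145. ] y143 28.3
top 30 [324.5 231.3] tab y [11.2 21.7 43.1] z [141.7 144.3] y143 23.9
```

Request:
send_rows --pt "0 0 0 -0.2 0 0 1" --pt "0 0 0 -0.2 0 0 1" --pt "0 0 0 -0.2 0 0 1"

```text
time_s: 15.05
tool_pos: [0.5943, -0.0057, 0.122]
eef_rot: [-0.624, 0.722, -0.228, 0.196]
wrist_force: [-2.9, -3.9, -0.2]
width: -0.0
grip_force: 2.4
```

Request:
send_rows --pt "0 0 0 -0.2 0 0 1" --pt "0 0 0 -0.2 0 0 1"

```text
time_s: 15.3
tool_pos: [0.5949, -0.0018, 0.122]
eef_rot: [-0.624, 0.722, -0.228, 0.196]
wrist_force: [-3.1, -4.4, 1.6]
width: -0.0002
grip_force: 2.4
```

```bash
python3 - <<'E'
from sim import *
print('Ftool',(M.T@o['wrist_force']).round(2)); tab()
E
```

```text
t 15.3 tcp shelf mm [-93.8   4.8 122. ] F shelf [-2.4  -4.75  1.61]
Ftool [ 4.75  1.03 -2.69]
side 60 [321.6 230. ] tab y [14.7 40.6 48.4] z [141.8 144.7] y143 38.5
```

Request:
send_rows --pt "0 0 0 -0.2 0 0 1" --pt "0 0 0 -0.2 0 0 1"

```text
time_s: 15.6
tool_pos: [0.5955, 0.0022, 0.122]
eef_rot: [-0.624, 0.722, -0.228, 0.196]
wrist_force: [-2.3, -4.5, 0.8]
width: -0.0001
grip_force: 2.4
```

Request:
send_rows --pt "0 0 0 -0.2 0 0 1" --pt "0 0 0 -0.2 0 0 1"

```text
time_s: 15.85
tool_pos: [0.596, 0.0064, 0.122]
eef_rot: [-0.624, 0.722, -0.228, 0.196]
wrist_force: [-2.7, -3.2, -0.9]
width: 0.0001
grip_force: 1.6
```

Request:
send_rows --pt "0 0 0 -0.1 0 0 1" --pt "0 0 0 0 0 0 1"

```text
time_s: 16.1
tool_pos: [0.5969, 0.0086, 0.1225]
eef_rot: [-0.624, 0.721, -0.227, 0.198]
wrist_force: [-0.7, 0.0, 0.2]
width: -0.0
grip_force: 0.0
```

```bash
python3 - <<'E'
from sim import *
print('Ftool',(M.T@o['wrist_force']).round(2),o['grip_force']); tab(); tab('top')
E
```

```text
t 16.1 tcp shelf mm [-93.3  15.4 122.5] F shelf [-0.71 -0.06  0.21]
Ftool [ 0.06  0.46 -0.58] 0.0
side 76 [317.7 226.2] tab y [28.3 54.1 65.2] z [137.1 140.1] y143 50.7
```

The contact force went to zero and the tab top fell from 144.7 to 140.1 mm, so the carriage has dropped in. Backing off and retracting.

Request:
send_rows --pt "0 0 0 0.3 0 0 1" --pt "0 0 0 0.4 0 0 1" --pt "0 0 0 0.5 0 0 1" --pt "0 0 0 0 0 -1.5 1" --pt "0 0 0 0 0 -1.5 1" --pt "0 0 0 0 0 -1.5 1" --pt "0 0 0 0 0 -1.5 1" --pt "0 0 0 0 0 -1.5 1" --pt "0 0 0 0 0 -1.5 1" --pt "0 0 0 0 0 -1.5 1" --pt "0 0 0 0.5 0 -1.5 1" --pt "0 0 0 1.5 0 -1.5 1" --pt "0 0 0 2 0 -1.5 1" --pt "0 0 0 2 0 -1.5 1" --pt "0 0 0 2 0 -1 1" --pt "0 0 0 2 0 0 1" --pt "0 0 0 2 0 0 1" --pt "0 0 0 0 0 0 1"

```text
time_s: 18.45
tool_pos: [0.4775, -0.1075, 0.2654]
eef_rot: [-0.622, 0.723, -0.228, 0.196]
wrist_force: [-0.4, 0.4, -0.7]
width: -0.0003
grip_force: 0.0
```

```bash
python3 - <<'E'
from sim import *
print(o['qd'].round(3)); c=tab(); t=tab('top')
a=cv2.resize(c['image'][130:330,230:500,::-1],(540,400)); b=cv2.resize(t['image'][110:290,150:530,::-1],(540,256))
cv2.imwrite('pics/s3.png',cv2.resize(np.vstack([a,b]),None,fx=.9,fy=.9))
w=cam('wrist'); cv2.imwrite('pics/w3.png',w['image'][:,:,::-1])
E
```

```text
t 18.45 tcp shelf mm [-194.8 -116.8  265.4] F shelf [-0.42  0.39 -0.67]
[-0.126 -0.005  0.063 -0.002  0.006 -0.011 -0.03 ]
side 179 [321.7 228. ] tab y [32.2 48.5 65.8] z [134.4 138.7] y143 41.9
top 35 [314.1 230.1] tab y [35.7 47.9 66.5] z [137.7 140.8] y143 47.9
```

View pics/s3.png

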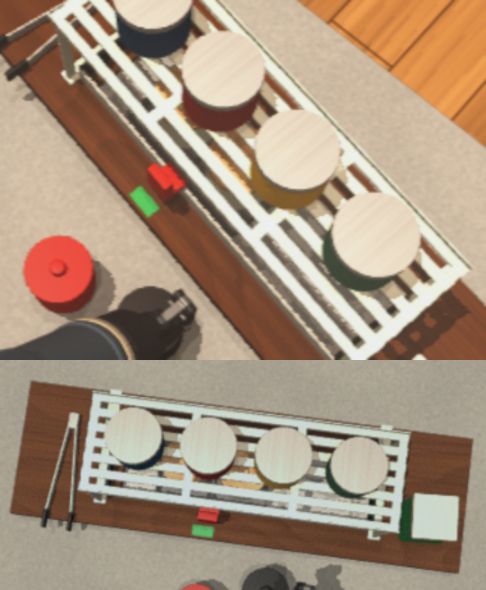

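View pics/w3.png

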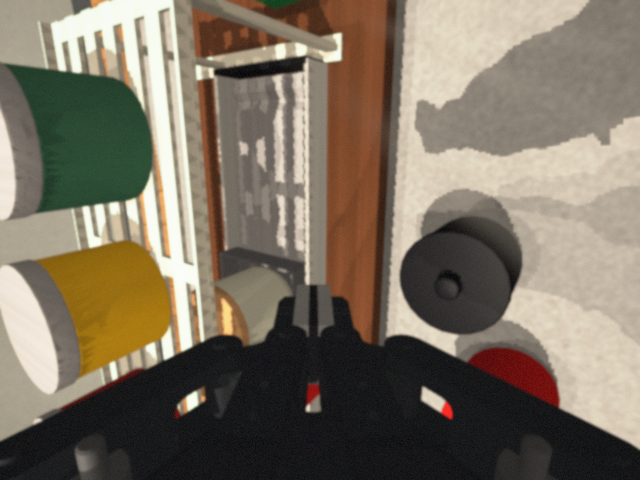

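The tab now stands beside the band (side 322,228, y ≈ 48 mm) with its top at 138 mm, as expected when seated. The wrist view shows pot_a upright in the tray at (250,300). The caddy, the tongs and both look-alikes are where they were.

Request:
send_rows --pt "0 0 0 0 0 0 1" --pt "0 0 0 0 0 0 1" --pt "0 0 0 0 0 0 1"

```text
time_s: 18.98
tool_pos: [0.4787, -0.1041, 0.2651]
eef_rot: [-0.625, 0.721, -0.227, 0.196]
wrist_force: [0.5, 0.2, -0.1]
width: 0.0004
grip_force: 0.0
```

```bash
python3 -c "
from rig import ctrl
print(ctrl.hand_in())"
```

```text
the job is handed in; nothing more can be done
None
```

I pushed the carriage into the next station, where it dropped about 5 mm and sits beside the green band (tab at y ≈ 48 mm), and handed the job in at about 19 s with the arm clear; pot_a was seen upright, pot_b was not seen directly, and the caddy and tongs were not touched.

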